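Unlock a key-barred isolator by feel and throw its lever

TASK

Take the T-key from its stand and put it into the lock on the sloping isolator panel. Press it lightly and turn it gently back and forth until you feel it drop into its hidden slot, turn it clockwise to the stop so that the locking tongue swings clear of the lever, leave the key fully home in the lock, and then push the lever clockwise through its quarter turn to the end stop. Never force the key, and leave the tape roll, tin and reel where they stand.

Things in the scene. Friction and masses are not known exactly. Their poses are not given: they have to be found in the camera images.
- isolator: Dark enclosure 170 x 290 x 40 mm with a plain grey face plate, fixed on a steel stand. Origin on the bench. In its frame the face passes through (0, 0, 80 mm) and leans 25 deg: its normal is (-0.423, 0, 0.906), to the robot at yaw 0; up-slope is (0.906, 0, 0.423); y is left. The face spans 70 mm down-slope to 90 mm up-slope and 140 mm to each side. Lock at its left, lever at its right.
- lock: The lock: round steel boss, 56 mm diameter, 50 mm proud of the face, flared mouth 48 mm wide (68 mm outside) narrowing within 12 mm to a 34.5 mm bore. Origin on its axis at the face; z along the axis, out of the lock (25 deg from vertical), x up-slope, y left along the face.
- slot_top (a point): Point on the lock axis 20 mm above the face, top of the turning core in the bore. The core has a straight slot 14 mm wide, 16 mm deep, open to the bore wall at its ends. A key foot out of line stops here; one within about 0.1 to 0.2 rad of the slot drops 16 mm further, to 4 mm above the face. The slot's direction is unseen, anywhere within 0.55 rad either way of the lock's x axis.
- shutter_top (a point): Centre of the black dust shutter that closes the bore, 36 mm above the face while no key is in; it gives way down the bore under about 0.3 N and hides the core.
- lock_cam (a joint): Angle of the lock's core with its tongue, rad: 0 locked, 0.9 at the stop; grows clockwise as seen looking at the face. Turned only by a key that sits in the slot, against 0.2 N m of friction (a lightly pressed key does not drag it); stays where left. At the stop the key slips round with the core at 0.6 N m. The key has up to 0.3 rad of play each way in the slot before it drives the core.
- tongue_tip (a point): End of the flat steel locking tongue, 12 mm wide and 7 mm thick, that reaches 73.5 mm from the lock axis along the face. Locked it points right, to the lever, and its end bars the lug on the lever's hub; at 0.9 rad it has swung down-slope, clear.
- lever (a joint): Angle of the lever, rad: 0 = handle pointing right (lock's -y), 1.571 = end stop, handle pointing down-slope (lock's -x); grows clockwise as seen looking at the face. Friction 0.2 N m; stays where it is left. While locked the tongue bars it (it gives about 0.1 rad at most).
- lever_pivot (a point): Point on the lever's turning axis (parallel to the lock axis), 37 mm above the face, at the mid height of the handle; 105 mm to the right of and 25 mm up-slope of the lock axis.
- lever_grip (a point): Middle of the lever's black grip, 70 mm from the pivot, 37 mm above the face. The grip is 60 mm long (38 to 98 mm from the pivot), 22 mm wide and 16 mm thick (29 to 45 mm above the face); under it is only the flat face plate, past whose right edge it reaches 8 mm at the start.
- key_stand: Grey plastic block 80 x 60 x 40 mm high (fixed) with an upright pocket 32 x 15 mm, 23 mm deep, in which the key stands (its foot 17 mm above the bench). Origin under its centre, on the bench.
- t_key: The T-key, 105 mm long, 0.12 kg, upright in the stand. Origin at the centre of its foot, z up the shaft. Foot: steel bit 28 mm long (key x), 10 mm thick (key y), 10 mm high. Shaft 12 mm, with a guide collar 30 mm diameter 24 to 34 mm above the foot and a 19 mm one at 60. Top: flat black bow 44 mm wide (key x), 12 mm thick (key y), 65 to 105 mm above the foot. Same after a half turn.
- key_foot (a point): Centre of the key's foot (the key's origin).
- tape_roll: Bystander: roll of masking tape lying flat, 104 mm across, 25 mm high. Origin under its centre.
- tin: Bystander: small round white tin, 44 mm across, 20 mm high. Origin under its centre.
- reel: Bystander: small solder reel standing on its flange, 52 mm across, 40 mm high. Origin under its centre.
Mind the look-alikes: they are no part of the job. Leave any brown or orange look-alike of the t_key alone.

How it is judged:
On the way, in this order (a step that is already met when the one before it is completed fails the run):
1. the key's foot has dropped into the slot of the lock (z of key_foot in the frame of lock below 0.009 m and distance between key_foot and lock below 0.013 m), for 0.1 s.
2. the key has turned the lock to its stop, the tongue is clear (value of joint lock_cam above 0.8 rad), for 0.1 s.
3. the lever has been pushed to its end stop (value of joint lever above 1.48 rad), for 0.1 s.
At the end, for the whole second after the job is handed in: The lock stands within 0.1 rad of its stop, the lever within 0.09 rad of its end stop, and the key rests in the lock with its foot less than 9 mm above the face plate (4 mm is fully home) (all of step 1 and value of joint lock_cam above 0.8 rad and value of joint lever above 1.48 rad and linear speed of t_key below 0.02 m/s); the robot touches nothing.
It fails at once if the key is forced: more than 80 N between the key and the isolator (contact force between t_key and isolator above 80 N).
It fails at once if the tape roll, tin or reel is shoved more than 30 mm (distance of any of tape_roll, tin, reel from where it was at the start of the episode above 0.03 m).
It also fails if it takes over 72 s, if anything falls off the work surface, if the arm or the gripper's body presses on something with over 40 N, if the wrist force passes 120 N, or if a joint passes its speed limit or range.

ROBOT

A 7-joint arm with a two-finger parallel gripper is mounted at the origin on a cart in front of the work surface, level with it; the furniture and walls round the work are solid. World frame = base frame: x ahead of the robot, y to its left, z up, the work surface at z = 0. Lengths are in m, angles in rad, forces in N, time in s.
With the tool pointing down it reaches from about 0.425 to 0.95 m from the base axis. Payload 4.7 kg.
Tool frame: the origin (TCP) lies on the centre line of the jaws, within the pads' length; the fingertips stand robot.nose_length ahead of it and the grasp point (between the pads) lies 8 mm behind it (robot.nose_length is the distance from the TCP to the fingertips, in m); z points along the fingers, y is the line along which they close (so a half turn about z gives the same grasp; the last joint's range is limited). The gripper opens to 85 mm and grips with 20 to 120 N. Pads are 22 mm wide; open, the fingers measure 114 mm over their backs; the gripper's body (76 mm by 85 mm) begins 54 mm behind the grasp point. The pads swing forward as they close: fully open they stand 13 mm farther back than shut.
Start: joints at [1.159, 0.469, -0.049, 1.532, 0.024, 1.141, -0.082], TCP at [0.252, -0.626, 0.242] pointing down, gripper open.
Joint ranges: [-2.59, 2.59], [-0.33, 1.99], [-1.39, 1.29], [0.1, 2.45], [-1.04, 4.18], [0.21, 1.99], [-2.66, 2.66]. Speed limits (rad/s): [2.57, 2.57, 3.14, 3.14, 3.14, 3.14, 3.14].

INTERFACE

Orientations are given as [roll, pitch, yaw] about the fixed x, y, z axes, in that order (R = Rz(yaw) Ry(pitch) Rx(roll)).
In Python, from plant import robot gives the robot as it stands. Calls block until the motion is done:
- robot.goto(position, orientation): joint-space move of the TCP to a pose.
- robot.move_straight(position, vel=0.15, attitude=None, contact_N=None): straight line of the TCP; attitude=None keeps the orientation; vel is the mean speed in m/s. With contact_N (N) it stops when the force on the tool has changed by that much, and returns True; else False.
- robot.move_joints(angles): joint-space move.
- robot.grip(opening, strength=None): opening from 0.0 (shut) to 1.0 (fully open); strength is the grip in N (None keeps the last); returns when the fingers have stopped.
- robot.sleep(seconds).
- robot.inverse_kinematics(position, orientation): joint angles nearest the present ones, or None.
- robot.sense(): the state.
- robot.grab_frame(name): name is "scene" or "side" or "wrist"; returns a dict with "image" (420x560x3 uint8, red, green, blue), "range_z" (420x560 float32, m along the optical axis (not along the pixel's ray), 0 where there is no reading), "fx", "fy", "cx", "cy" (pixels), "R" (3x3) and "t" (3): a world point X has camera coordinates R X + t. Camera axes: x right, y down, z forward; pixel columns grow to the right and rows downward; lengths in m; the calibration is good to about 2 mm. A picture is of the moment at which its call begins.
A pose or a line that the arm cannot do raises robot.IKError and nothing moves.
- robot.close_job(): hands the job in; it is judged then, once.
The state is a dict: "t": time; "joint_pos": joint angles; "joint_velocities": joint speeds; "effort": joint torques, N m; "tcp_pos": TCP position; "tcp_rot": TCP orientation; "wrist_force": force on the tool from outside, world axes, zero at the start; "torque": the same for the moment, N m; "opening": opening from 0.0 (shut) to 1.0 (fully open); "gripper_force": force on a finger pad.
Only numpy, scipy, OpenCV 4.12 (cv2) and the standard library are available. Lean on these libraries where they do the work, as an engineer would, in place of code of your own. Each camera call takes 0.05 s, during which the arm holds its last target. There are 200 camera calls.

## Working session

There is one attempt and no reset: what is moved stays moved. The work goes in short steps, each a Python script; the robot and the scene stay as the last script left them, time stands still between calls to the robot, and variables do not carry over. Pictures are saved under pics/ and viewed, at most 10 in all, crops included, and the job is handed in when it is done.

```bash
ls; mkdir -p pics; python3 - <<'E'
from plant import robot
import cv2,numpy as np,pickle
print(robot.nose_length, robot.sense())
fr={n:robot.grab_frame(n) for n in("scene","side","wrist")}
pickle.dump(fr,open('f0.pkl','wb'))
for n in fr:
    f=fr[n];print(n,f['fx'],f['cx'],f['cy'],f['R'].round(3).tolist(),f['t'], -f['R'].T@f['t'])
a=[cv2.cvtColor(fr[n]['image'],cv2.COLOR_RGB2BGR) for n in("scene","side")]
for n,i in zip(("scene","side"),a): cv2.imwrite(f'pics/{n}0.png',i)
E
```

```text
pics
0.011 {'t': 0.0, 'joint_pos': array([ 1.15911776,  0.46948246, -0.04856457,  1.53367314,  0.02411708,
        1.14098381, -0.08229232]), 'joint_velocities': array([ 2.01463311e-04,  3.74705645e-04, -1.63154790e-03, -2.12970303e-06,
       -2.75335573e-04, -6.13049903e-04, -1.24395896e-03]), 'effort': array([-2.43907380e-04, -5.10305107e+01, -4.66564251e-02, -2.37713116e+01,
        1.07082271e-02,  7.61301548e-03,  1.56404703e-06]), 'tcp_pos': array([ 0.25189773, -0.62564619,  0.24124244]), 'tcp_rot': array([-3.13963446e+00,  9.97289588e-05,  3.82797551e-01]), 'wrist_force': array([ 0.08163013,  0.0991428 , -0.9755004 ]), 'torque': array([-0.01031633,  0.04434165,  0.02525732]), 'gripper_force': 0.0, 'opening': 0.9997020829260764}
scene 534.8016333733235 279.6962673544735 202.94688939749892 [[-0.046, -0.999, 0.013], [-0.541, 0.014, -0.841], [0.84, -0.046, -0.541]] [0.12023381 0.34904635 1.12816018] [-0.7532838   0.16682596  0.90209065]
side 477.4516578622313 279.6804727489094 211.31579263455572 [[0.939, -0.343, -0.005], [-0.152, -0.403, -0.903], [0.308, 0.849, -0.43]] [-0.44596098  0.1734824   1.01369116] [ 0.13306904 -0.94335007  0.5907033 ]
wrist 359.7664621929864 278.16505977163985 205.10078262778282 [[0.372, -0.928, -0.003], [-0.88, -0.354, 0.318], [-0.296, -0.116, -0.948]] [-0.67336016 -0.04118514  0.38168866] [ 0.32722041 -0.59535518  0.37319615]
```

View pics/scene0.png

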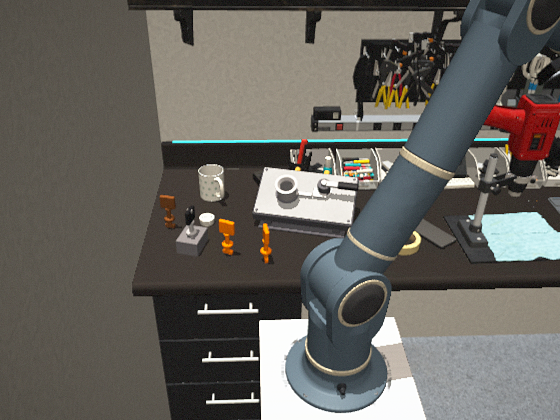

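View pics/side0.png

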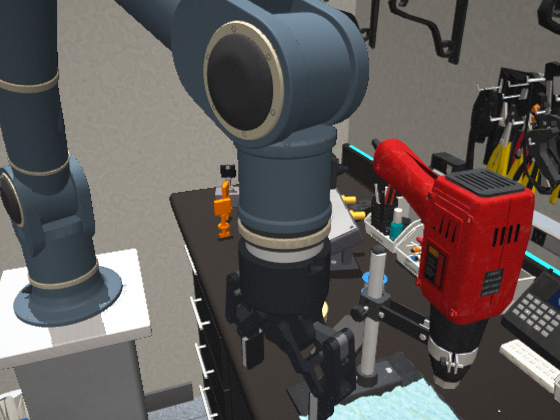

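The scene view shows the grey key stand at (193,240) with a black-bowed, grey key at (190,220). There are look-alikes at (168,210) in brown and at (227,236) and (266,243) in orange. The isolator is at (305,198), with the lock at (287,188), the lever at (338,185), the tin at (207,219) and the tape at (408,242). In the side view the arm hides most of this. The key with the black bow standing in the grey block is the one that fits the description. I'll get rough positions next, then look with the wrist camera.

```bash
cat > h.py <<'E'
import numpy as np,cv2,pickle
from scipy.spatial.transform import Rotation as Rot
def cloud(f):
    v,u=np.mgrid[:420,:560]; z=f['range_z'].astype(float)
    P=np.stack([(u-f['cx'])/f['fx']*z,(v-f['cy'])/f['fy']*z,z],-1)
    X=(P-f['t'])@f['R']; X[z==0]=np.nan; return X
def ray(f,u,v):
    d=f['R'].T@np.array([(u-f['cx'])/f['fx'],(v-f['cy'])/f['fy'],1]); return -f['R'].T@f['t'],d/np.linalg.norm(d)
def onz(f,u,v,z):
    c,d=ray(f,u,v); return c+d*(z-c[2])/d[2]
def two(a,b):
    (c1,d1),(c2,d2)=a,b; s=np.linalg.lstsq(np.c_[d1,-d2],c2-c1,rcond=None)[0]
    p,q=c1+s[0]*d1,c2+s[1]*d2; return (p+q)/2,np.linalg.norm(p-q)
def proj(f,X):
    c=f['R']@X+f['t']; return np.array([f['fx']*c[0]/c[2]+f['cx'],f['fy']*c[1]/c[2]+f['cy']])
def save(f,n): cv2.imwrite(n,cv2.cvtColor(f['image'],cv2.COLOR_RGB2BGR))
E
python3 - <<'E'
from h import *
f=pickle.load(open('f0.pkl','rb'))['scene'];X=cloud(f)
for n,(u,v) in dict(bow=(190,216),stand=(193,236),standfront=(186,248),lock=(287,180),face=(300,213),face2=(262,200),lever=(345,184),tin=(207,219),brown=(168,205),or1=(227,230),or2=(266,236),mug=(210,180),tape=(412,236)).items(): print(n,X[v,u].round(3))
# plane fit of face
m=np.zeros((420,560),bool);m[205:216,265:345]=1
P=X[m];P=P[~np.isnan(P[:,0])];c=P.mean(0);n=np.linalg.svd(P-c)[2][2];print(c,n, np.abs((P-c)@n).mean())
E
```

```text
bow [0.427 0.34  0.105]
stand [0.423 0.336 0.043]
standfront [0.397 0.354 0.022]
lock [0.578 0.074 0.123]
face [0.511 0.04  0.053]
face2 [0.563 0.147 0.066]
lever [ 0.538 -0.088  0.131]
tin [0.536 0.307 0.02 ]
brown [0.526 0.413 0.077]
or1 [0.394 0.242 0.081]
or2 [0.347 0.141 0.094]
mug [0.657 0.303 0.08 ]
tape [ 0.447 -0.274  0.012]
[0.5140197  0.02684058 0.06105293] [ 0.37103567 -0.10187091 -0.923014  ] 0.0023316374884797004
```

```bash
python3 - <<'E'
from plant import robot
from h import *
p=robot.sense()['tcp_pos']
robot.move_straight([p[0],p[1],0.40],vel=.25)
fr={}
for n,pos,yaw in(('B',[.53,-.02,.36],0.),('A',[.47,.19,.36],0.),('C',[.43,.30,.36],0.)):
    robot.goto(pos,[np.pi,0,yaw]); robot.sleep(.3); fr[n]=robot.grab_frame('wrist'); print(n,-fr[n]['R'].T@fr[n]['t'])
fr['S']=robot.grab_frame('scene')
fr['D']=robot.grab_frame('side')
print(robot.sense())
pickle.dump(fr,open('f1.pkl','wb'))
cv2.imwrite('pics/ab.png',cv2.resize(cv2.cvtColor(np.hstack([fr['B']['image'],fr['C']['image']]),cv2.COLOR_RGB2BGR),(800,300),interpolation=cv2.INTER_AREA))
save(fr['A'],'pics/A.png')
E
```

```text
B [ 0.61114206 -0.02035475  0.49181376]
A [0.55170262 0.18871907 0.49168062]
C [0.51180487 0.29878655 0.49177281]
{'t': 5.875, 'joint_pos': array([ 0.00746558,  0.2193633 , -0.82263447,  1.68626208,  0.1660495 ,
        1.30831474, -2.41845215]), 'joint_velocities': array([-5.33964535e-03, -2.95921888e-04, -3.49374389e-03,  6.39208053e-04,
        6.09876413e-05, -1.39193397e-03, -1.29991118e-03]), 'effort': array([ 6.86226762e-02, -3.05230093e+01, -3.91985714e+00, -2.49413127e+01,
        1.67340890e-02,  1.48983341e-03,  2.39336923e-04]), 'tcp_pos': array([0.43032135, 0.29950681, 0.36001405]), 'tcp_rot': array([ 3.14148736e+00, -8.47094796e-05, -1.12888771e-03]), 'wrist_force': array([-0.4306776 , -0.14028891,  0.5869105 ]), 'torque': array([0.01420439, 0.02233789, 0.05408075]), 'gripper_force': 0.0, 'opening': 1.0012195273429547}
```

View pics/ab.png

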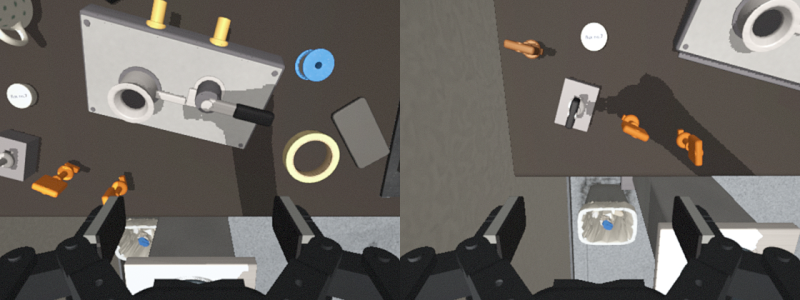

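View pics/A.png

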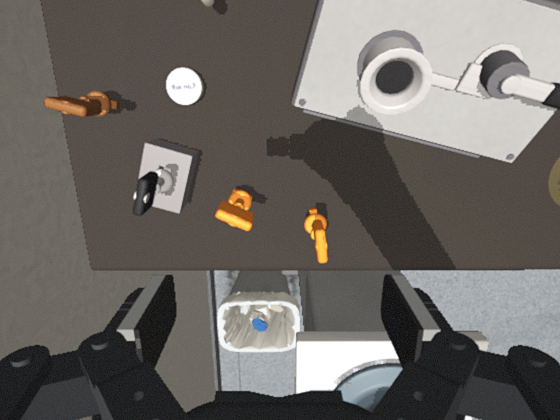

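The wrist views show the key with the black bow at (145,192) and its stand at (170,177) in picture A. The lock mouth there is at (396,80), the lever hub at (503,75), and the tin at (184,86). The look-alikes are brown at (80,104), orange at (236,210) and orange at (317,235). In the left half of the pair, the lever grip is at (253,113), the blue reel at (315,65) and the tape at (312,157). Next I'll measure the key and isolator.

```bash
python3 - <<'E'
from h import *
from scipy.optimize import least_squares
fr=pickle.load(open('f1.pkl','rb'))
for k in 'ABCS':
    f=fr[k];X=cloud(f);im=f['image'].astype(int);hsv=cv2.cvtColor(f['image'],cv2.COLOR_RGB2HSV).astype(int)
    near=np.hypot(X[...,0]-.425,X[...,1]-.34)<.07
    bow=near&(X[...,2]>.075)
    top=near&(X[...,2]>.112)
    st=near&(abs(X[...,2]-.041)<.006)
    for nm,m in(('bow',bow),('top',top),('stand',st)):
        if m.sum()<8: print(k,nm,m.sum());continue
        P=X[m]; r=cv2.minAreaRect((P[:,:2]*1000).astype(np.float32))
        vv,uu=np.nonzero(m); w,V=np.linalg.eigh(np.cov(P[:,:2].T));a=np.arctan2(V[1,1],V[0,1])
        print(k,nm,m.sum(),'px',uu.mean().round(1),vv.mean().round(1),'z',np.percentile(P[:,2],[5,50,95]).round(4),'rect',np.round(r[0],1),np.round(r[1],1),round(r[2],1),'pca',np.degrees(a).round(1),np.sqrt(w).round(4), im[m].mean(0).round())
# isolator
allP=[]
for k in 'AB':
    f=fr[k];X=cloud(f);im=f['image'].astype(int)
    m=(X[...,2]>.045)&(np.hypot(X[...,0]-.56,X[...,1]-.03)<.22)&(im.sum(-1)>330)&((im.max(-1)-im.min(-1))<40)
    P=X[m]; 
    n=np.array([-.41,.11,.906]);n/=np.linalg.norm(n);d=np.median(P@n)
    for t in(.02,.01,.005,.004,.003,.003):
        q=P[abs(P@n-d)<t];c=q.mean(0);n=np.linalg.svd(q-c,full_matrices=False)[2][2];n*=np.sign(n[2]);d=c@n
    print(k,len(q),'n',n.round(4),'lean',np.degrees(np.arccos(n[2])),'yaw',np.degrees(np.arctan2(-n[1],-(-n[0]) if False else -n[0])), 'd',d)
    yaw=np.arctan2(-n[1],-n[0]);
    Rz=Rot.from_euler('z',yaw).as_matrix(); Ri=Rz@np.array([[.9063,0,-.4226],[0,1,0],[.4226,0,.9063]])
    # rim
    Q=X@Ri; h=Q[...,2]-(q@Ri)[:,2].mean()
    print(' d const',(q@Ri)[:,2].mean(),(q@Ri)[:,2].std())
    qq=(q@Ri);print(' rect face',[np.round(x,4) for x in cv2.minAreaRect((qq[:,:2]*1000).astype(np.float32))])
    L0=np.array([.578,.074,.123])@Ri
    m=(abs(h-.049)<.005)&(np.hypot(Q[...,0]-L0[0],Q[...,1]-L0[1])<.06)
    C=Q[m]
    res=cv2.minEnclosingCircle((C[:,:2]*1000).astype(np.float32)); print(' rim',m.sum(),res)
    # outer edge circle fit
    ang=np.arctan2(C[:,1]-res[0][1]/1e3,C[:,0]-res[0][0]/1e3);r=np.hypot(C[:,1]-res[0][1]/1e3,C[:,0]-res[0][0]/1e3)
    b=(ang//.2).astype(int); E=np.array([C[b==i][r[b==i]>=np.percentile(r[b==i],90)].mean(0) for i in np.unique(b)]); I=np.array([C[b==i][r[b==i]<=np.percentile(r[b==i],10)].mean(0) for i in np.unique(b)])
    for T in(E,I):
        s=least_squares(lambda x:np.hypot(T[:,0]-x[0],T[:,1]-x[1])-x[2],[*np.array(res[0])/1e3,.03],loss='soft_l1',f_scale=.001);print('  circ',s.x.round(4), T[:,2].mean())
    np.save(f'C{k}.npy',np.array([*s.x[:2]]))
    m=(abs(h-.041)<.008)&(im.sum(-1)<200)&(Q[...,1]<L0[1]-.08)&(Q[...,1]>L0[1]-.25)&(abs(Q[...,0]-L0[0])<.08)
    G=Q[m]
    if len(G): print(' grip rel',[np.round(x,1) for x in cv2.minAreaRect(((G[:,:2]-s.x[:2])*1000).astype(np.float32))],np.percentile(h[m],[10,50,90]))
f=fr['A'];c=f['image'][130:225,110:230]
cv2.imwrite('pics/keycrop.png',cv2.resize(cv2.cvtColor(c,cv2.COLOR_RGB2BGR),None,fx=5,fy=5,interpolation=cv2.INTER_CUBIC))
E
```

```text
A bow 817 px 145.9 192.9 z [0.0845 0.1191 0.1231] rect [436.5 337. ] [15.5 43.8] 75.1 pca 165.0 [0.0037 0.0126] [66. 65. 65.]
A top 504 px 141.7 196.0 z [0.1138 0.1215 0.1232] rect [436.7 338.4] [12.8 43.7] 73.0 pca 163.7 [0.0036 0.0124] [71. 70. 69.]
A stand 1963 px 167.9 174.0 z [0.0388 0.0405 0.042 ] rect [436.  338.5] [60.6 81. ] 73.7 pca -173.8 [0.0162 0.0254] [192. 186. 185.]
B bow 0
B top 0
B stand 1702 px 20.4 220.9 z [0.0373 0.0406 0.0422] rect [434.5 332.2] [50.3 82.4] 74.8 pca 168.5 [0.0138 0.026 ] [161. 156. 155.]
C bow 21432 px 147.4 371.3 z [0.3717 0.4183 0.4338] rect [442.2 322.8] [38.2 95.6] 20.6 pca 94.6 [0.0059 0.0249] [42. 43. 43.]
C top 21338 px 147.0 372.3 z [0.3727 0.4184 0.4338] rect [442.2 322.8] [38.1 95.6] 20.6 pca 94.6 [0.0059 0.0249] [41. 42. 43.]
C stand 2338 px 247.8 144.5 z [0.039  0.0405 0.0419] rect [435.9 338.6] [60.  80.3] 73.3 pca 166.2 [0.0194 0.0243] [204. 198. 196.]
S bow 3656 px 186.6 64.9 z [0.3756 0.5278 0.6472] rect [414.9 323. ] [100.1  68.8] 65.7 pca 74.6 [0.0128 0.0263] [52. 54. 54.]
S top 3562 px 186.5 60.8 z [0.4075 0.5308 0.6475] rect 
[... 558 characters left out ...]
532223622
  circ [0.5218 0.2112 0.0219] -0.10634866525449518
 grip rel [array([  23.9, -126.1]), array([22.3, 79.4]), np.float64(0.7)] [0.04149726 0.04399285 0.04528654]
B 25368 n [-0.4068  0.1038  0.9076] lean 24.822251514088514 yaw -14.31896810901945 d -0.15046679890469067
 d const -0.1521566039913728 0.0008923521929020576
 rect face [array([527.5941, 156.14  ]), array([283.6029, 166.3056]), np.float64(89.9817)]
 rim 1708 ((521.7884521484375, 209.88999938964844), 33.80026626586914)
  circ [0.5222 0.2104 0.0325] -0.10234618423539762
  circ [0.5235 0.2099 0.0225] -0.10576849016955406
 grip rel [array([  25.6, -157.7]), array([88.7, 21.6]), np.float64(86.8)] [0.0384029  0.04405327 0.0454399 ]
```

View pics/keycrop.png

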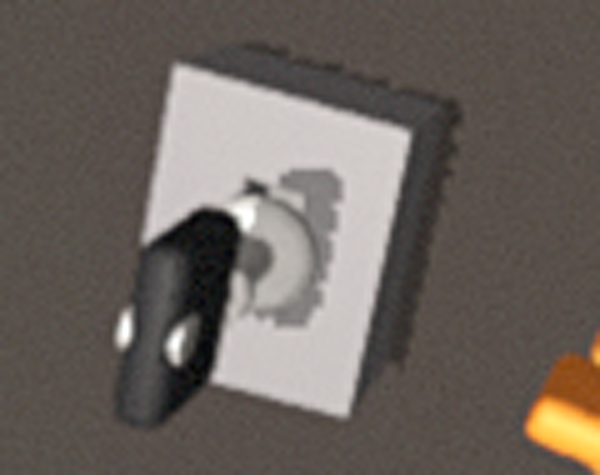

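The crop confirms it: a black bow with white cheeks on a steel shaft and collar, standing in the grey block. Its top is at about (436,338) mm with the long axis at 163.5°. Next I'll check the IK branches.

```bash
cat >> h.py <<'E'
YAW=np.radians(-14.25); s25,c25=np.sin(np.radians(25)),np.cos(np.radians(25))
RI=Rot.from_euler('z',-14.33,degrees=True).as_matrix()@np.array([[c25,0,-s25],[0,1,0],[s25,0,c25]])
LOCK=RI@np.array([.5220,.2106,-.1521])
RL=Rot.from_euler('z',YAW).as_matrix()@np.array([[c25,0,-s25],[0,1,0],[s25,0,c25]])
def tool(th,sg=1):
    x=sg*RL@[np.cos(th),np.sin(th),0]; z=-RL[:,2]
    return Rot.from_matrix(np.c_[x,np.cross(z,x),z]).as_euler('xyz')
def L(x,y,z): return LOCK+RL@np.array([x,y,z])
KEY=np.array([.4363,.3383]); KYAW=np.radians(163.5)
GR=.078  # TCP height above foot: grasp point 86 mm
E
python3 - <<'E'
from plant import robot
from h import *
print(LOCK)
for a in(KYAW,KYAW-np.pi):
    print(robot.inverse_kinematics([*KEY,.017+GR],[np.pi,0,a]),robot.inverse_kinematics([*KEY,.2],[np.pi,0,a]))
for sg in(1,-1):
  for h in(.2,.11,.082):
    for th in(.7,0,-.8,-1.9):
      q=robot.inverse_kinematics(L(0,0,h),tool(th,sg)); print(sg,h,th,None if q is None else np.round(q,2))
P=[25,-105]
for a in(0,.8,1.57):
  for t in (0,1.57,-1.57,3.14):
    q=robot.inverse_kinematics(L(.03+.03-.07*np.sin(a),-.105-.07*np.cos(a),.034),tool(t)); print(a,t,None if q is None else np.round(q,2))
E
```

```text
[0.57277807 0.07104424 0.08275732]
[ 0.07898328  0.77547228 -1.17155314  1.92036884  0.84038348  1.04691984
 -0.18470865] [ 0.15291313  0.65089813 -1.27587527  1.83001679  0.67531925  1.18731805
 -0.06145768]
[-0.69790859  0.44706106 -0.04860592  1.96285554  0.03141941  0.732382
 -2.62388611] [-0.69667818  0.31298112 -0.04859456  1.87432386  0.01832638  0.95471272
 -2.61228167]
1 0.2 0.7 [ 0.32  0.04 -0.75  2.13  0.48  0.69 -1.87]
1 0.2 0 [ 0.31  0.04 -0.74  2.13  0.48  0.69 -2.57]
1 0.2 -0.8 None
1 0.2 -1.9 [ 0.76  0.11 -1.22  2.12  0.59  0.73  1.73]
1 0.11 0.7 [ 0.22  0.23 -0.67  2.17  0.8   0.58 -2.16]
1 0.11 0 [-0.5   0.17  0.14  2.2   0.52  0.46 -2.61]
1 0.11 -0.8 [ 0.61  0.39 -1.17  2.15  1.04  0.76  2.43]
1 0.11 -1.9 [ 0.61  0.39 -1.17  2.15  1.04  0.76  1.33]
1 0.082 0.7 [ 0.18  0.29 -0.62  2.17  0.9   0.54 -2.25]
1 0.082 0 [-0.48  0.23  0.14  2.21  0.56  0.4  -2.65]
1 0.082 -0.8 [-1.26  0.41  1.14  2.24 -0.52  0.36 -2.4 ]
1 0.082 -1.9 [ 0.6   0.48 -1.17  2.16  1.17  0.79  1.23]
-1 0.2 0.7 [ 0.76  0.11 -1.22  2.12  0.59  0.73  1.18]
-1 0.2 0 [ 0.78  0.12 -1.25  2.12  0.6   0.
[... 499 characters left out ...]
.03  0.64 -0.71]
-1 0.082 -1.9 [ 0.23  0.3  -0.67  2.17  0.92  0.56 -1.73]
0 0 [ 0.69  0.38 -0.73  2.14  0.92  0.42 -2.57]
0 1.57 [ 0.59  0.35 -0.61  2.14  0.84  0.38 -0.93]
0 -1.57 [-0.52  0.35  0.73  2.2  -0.67  0.29 -2.65]
0 3.14 [ 0.86  0.46 -0.95  2.13  1.08  0.52  0.45]
0.8 0 [ 0.22  0.28 -0.24  2.27  0.78  0.24 -2.55]
0.8 1.57 [ 0.49  0.32 -0.56  2.25  1.    0.33 -1.18]
0.8 -1.57 [-0.74  0.38  0.92  2.31 -1.03  0.27 -2.36]
0.8 3.14 [ 0.78  0.42 -0.91  2.24  1.2   0.47  0.24]
1.57 0 [-0.86  0.39  0.92  2.34 -0.98  0.22 -0.95]
1.57 1.57 [ 0.36  0.33 -0.55  2.28  1.12  0.37 -1.41]
1.57 -1.57 [-0.86  0.39  0.92  2.34 -0.98  0.22 -2.52]
1.57 3.14 [ 0.67  0.43 -0.94  2.26  1.28  0.53  0.05]
```

```bash
python3 - <<'E'
from plant import robot
from h import *
o=[np.pi,0,KYAW]
robot.grip(.55,70)
robot.goto([*KEY,.22],o); 
print(robot.move_straight([*KEY,.017+GR],vel=.12,contact_N=8), robot.sense()['tcp_pos'])
robot.grip(0); s=robot.sense(); print(s['opening'],s['gripper_force'],s['wrist_force'],s['torque'],s['tcp_pos'],s['t'])
robot.move_straight([*KEY,.20],vel=.12)
s=robot.sense(); print(s['opening'],s['gripper_force'],s['wrist_force'],s['t'])
robot.goto(L(0,0,.22),tool(0,-1))
robot.sleep(.2)
fr={n:robot.grab_frame(n) for n in('scene','wrist','side')};pickle.dump(fr,open('f2.pkl','wb'))
s=robot.sense();print(s['joint_pos'].round(2),s['t'],s['tcp_pos'],L(0,0,.22))
w=fr['wrist']['image'];sc=cv2.resize(fr['scene']['image'][110:250,150:370],(660,420))
cv2.imwrite('pics/held.png',cv2.resize(cv2.cvtColor(np.hstack([w[:,140:420],sc]),cv2.COLOR_RGB2BGR),(800,357)))
E
```

```text
False [0.43662245 0.33884606 0.09577985]
0.13397732331395615 68.16457986831665 [-0.63393714 -0.0094457   2.80811946] [-0.0111123  -0.00495741  0.00299979] [0.43661338 0.33868166 0.0956045 ] 9.9833
0.13136717976245238 68.2290244102478 [ 0.31415356 -0.14234635 -1.00256108] 11.0083
[ 0.62  0.02 -1.04  2.11  0.43  0.72  0.62] 12.375 [0.48271867 0.09462747 0.28177857] [0.48266284 0.09393059 0.28214503]
```

View pics/held.png

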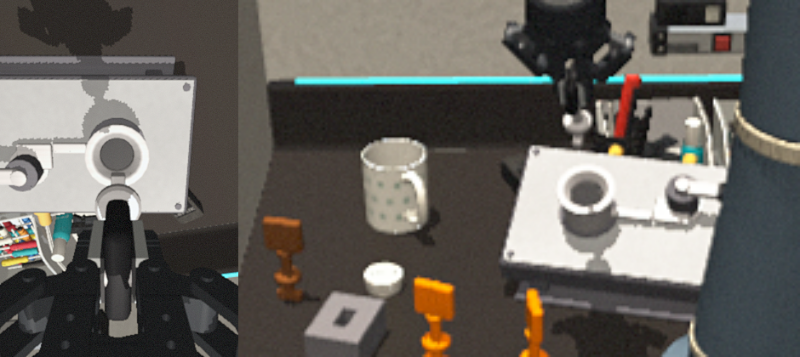

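The key is held upright in the jaws above the lock, its foot at about (118,200) in the left half and the lock mouth at (117,152). The stand is empty. I'll recheck the rim from this close view, with the same fit as before.

```bash
python3 - <<'E'
from h import *
from scipy.optimize import least_squares
f=pickle.load(open('f2.pkl','rb'))['wrist'];X=cloud(f);Q=(X-LOCK)@RL
v,u=np.mgrid[:420,:560]
m=(abs(Q[...,2]-.049)<.006)&(np.hypot(Q[...,0],Q[...,1])<.045)
C=Q[m];print(m.sum(),C[:,2].max())
face=(abs(Q[...,2])<.006)&(abs(Q[...,0])<.09);q=Q[face];A=np.c_[q[:,:2],np.ones(len(q))];print('face',np.linalg.lstsq(A,q[:,2],rcond=None)[0])
print('face rect',cv2.minAreaRect((q[:,:2]*1000).astype(np.float32)))
an=np.arctan2(C[:,1],C[:,0]);r=np.hypot(C[:,1],C[:,0]);b=(an//.2).astype(int)
for p in(92,8):
    T=np.array([C[b==i][(r[b==i]>=np.percentile(r[b==i],p)) if p>50 else (r[b==i]<=np.percentile(r[b==i],p))].mean(0) for i in np.unique(b) if (b==i).sum()>8])
    print(p,len(T),least_squares(lambda x:np.hypot(T[:,0]-x[0],T[:,1]-x[1])-x[2],[0,0,.03],loss='soft_l1',f_scale=.001).x.round(4))
# held key: collar / foot points relative to tool axis
k=(np.hypot(Q[...,0],Q[...,1])<.03)&(Q[...,2]>.10)&(Q[...,2]<.2)
K=Q[k];print(k.sum())
for a in np.arange(.13,.2,.01):
    s=K[abs(K[:,2]-a)<.005]
    if len(s)>5: print(a.round(3),len(s),s[:,:2].min(0).round(4),s[:,:2].max(0).round(4),s[:,2].min().round(4))
E
```

```text
2460 0.051951974244939206
face [ 0.00126801 -0.00123496 -0.0005268 ]
face rect ((4.0963287353515625, 38.54920959472656), (474.36578369140625, 168.24769592285156), 89.96858978271484)
92 30 [-0.0001  0.0004  0.0325]
8 30 [-0.0001  0.0004  0.0212]
1556
0.14 20 [-0.0147 -0.0034] [-0.014   0.0058] 0.1423
0.15 203 [-0.0147 -0.0033] [-0.0086  0.0062] 0.145
0.17 584 [-0.0156 -0.0137] [0.0074 0.0161] 0.1674
0.18 749 [-0.0147 -0.0126] [0.0068 0.0149] 0.175
```

```bash
cat >> h.py <<'E'
DY=-.0006
def hq(robot):
    s=robot.sense(); return (RL.T@(s['tcp_pos']-LOCK)),RL.T@s['wrist_force'],(RL.T@s['torque']),s['t']
E
python3 - <<'E'
from plant import robot
from h import *
np.set_printoptions(precision=4,suppress=True)
robot.move_straight(L(0,DY,.135),vel=.15); robot.sleep(.2); print(*hq(robot))
c=robot.move_straight(L(0,DY,.105),vel=.04,contact_N=8); print(c,*hq(robot))
if not c or hq(robot)[0][2]<.107:
    c=robot.move_straight(L(0,DY,.090),vel=.02,contact_N=5); print(c,*hq(robot))
E
```

```text
[ 0.0006 -0.0003  0.1359] [-0.9291  0.0447 -0.4841] [-0.0295  0.5309  0.032 ] 13.2917
False [ 0.     -0.0004  0.1051] [-0.7921  0.0584  0.0984] [-0.0114  0.5529 -0.0008] 14.1917
True [ 0.0001 -0.0005  0.0968] [ 0.804  -0.3806  3.6716] [-0.0885  0.3383 -0.0156] 14.6833
```

```bash
python3 - <<'E'
from plant import robot
from h import *
np.set_printoptions(precision=4,suppress=True)
for th in(.12,.24,.36,.48,.58,.3,0,-.12,-.24,-.36,-.48,-.58):
    robot.move_straight(L(0,DY,.0972),vel=.05,attitude=tool(th,-1))
    if th==.3: continue
    c=robot.move_straight(L(0,DY,.0885),vel=.03,contact_N=5)
    p,F,T,t=hq(robot); print(th,c,p[2],F,T[2],t)
    if p[2]<.0925: break
    if t>42: break
E
```

```text
0.12 True 0.09659595205865179 [-0.8659 -3.7268 12.4895] -0.011206388747123014 15.1583
0.24 True 0.0969461492383623 [-1.1684 -1.8401 14.5518] 0.00529011795117057 15.6333
0.36 True 0.09711303417906778 [-1.0031 -3.0562 16.2491] 0.017415394103773407 16.1083
0.48 True 0.0971911179609872 [-2.7823 -2.4682 15.8152] 0.04729579079820306 16.5833
0.58 True 0.09715389753486837 [-0.3211 -2.716  12.9924] 0.03206849651933921 17.0417
0 True 0.09624852608945139 [ 0.1219 -2.4045 11.9085] 0.02545905143371449 18.1333
-0.12 False 0.08816689117090645 [-0.7063  1.3966 -1.5509] 0.008567176510442032 18.8417
```

The key dropped in at -0.12 rad. Next I'll seat it, then turn clockwise while watching the torque.

```bash
python3 - <<'E'
from plant import robot
from h import *
np.set_printoptions(precision=4,suppress=True)
c=robot.move_straight(L(0,DY,.079),vel=.02,contact_N=5); p,F,T,t=hq(robot); print(c,p,F,T,t)
if p[2]<.084:
  z=p[2]+.0003
  for th in np.arange(-.27,-1.75,-.15):
    robot.move_straight(L(0,DY,z),vel=.05,attitude=tool(th,-1)); robot.sleep(.1)
    p,F,T,t=hq(robot); print(th.round(2),p,F,T[2],t)
    if abs(T[2])>.45 or np.linalg.norm(F)>40: break
  f=robot.grab_frame('scene');pickle.dump(f,open('f3.pkl','wb'))
  cv2.imwrite('pics/turned.png',cv2.resize(cv2.cvtColor(f['image'][140:250,210:390],cv2.COLOR_RGB2BGR),None,fx=4,fy=4,interpolation=cv2.INTER_CUBIC))
E
```

```text
True [ 0.0001 -0.0003  0.0815] [ 0.2034 -1.0911  6.1302] [-0.1335  0.3421 -0.081 ] 19.25
-0.27 [ 0.0002 -0.0005  0.0817] [-0.13    0.803   0.1516] -0.0017661072013748086 19.65
-0.42 [0.0006 0.0001 0.0819] [ 2.4179  2.5692 -2.2528] 0.04680171504348868 20.05
-0.57 [ 0.0004 -0.0001  0.0819] [ 3.2428  2.6999 -3.0654] 0.05956639242683698 20.45
-0.72 [ 0.0005 -0.0001  0.0819] [ 3.3455  3.0324 -1.88  ] 0.04254003462779887 20.85
-0.87 [ 0.0004 -0.0002  0.0819] [ 3.3146  3.177  -2.813 ] 0.0515006689612868 21.25
-1.02 [ 0.0004 -0.0002  0.0819] [ 3.3226  3.9757 -3.0478] 0.0968501736666817 21.65
-1.17 [ 0.0003 -0.0003  0.0819] [ 3.1571  2.5875 -3.2389] 0.05472461691931946 22.05
-1.32 [ 0.0004 -0.0004  0.0819] [ 2.7939  2.9176 -1.9351] 0.329881154201196 22.45
-1.47 [ 0.0003 -0.0005  0.0819] [ 3.359   3.2661 -2.2314] 0.3742406020854021 22.85
-1.62 [ 0.0002 -0.0005  0.0819] [ 3.5123  2.6631 -2.6277] 0.4698035496556294 23.25
```

View pics/turned.png

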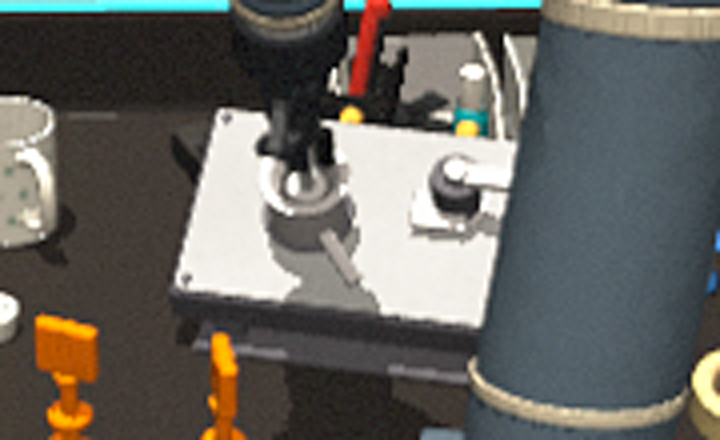

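The tongue has swung down-slope, with its tip at about (355,280) in the crop. I'll check that numerically, ease off the torque, release and back away.

```bash
python3 - <<'E'
from plant import robot
from h import *
np.set_printoptions(precision=4,suppress=True)
f=pickle.load(open('f3.pkl','rb'))
for a in(.6,.75,.9):
  print(a,[(proj(f,L(-.0735*np.sin(a),-.0735*np.cos(a),h))-[210,140])*4 for h in(.01,.02,.03)])
p,F,T,t=hq(robot)
robot.move_straight(L(0,DY,p[2]),vel=.05,attitude=tool(-1.5,-1))
print(robot.move_straight(L(0,DY,.0795),vel=.02,contact_N=5),*hq(robot))
robot.grip(.45); print(*hq(robot))
robot.move_straight(L(0,DY,.20),vel=.1)
robot.goto(L(.02,-.10,.27),tool(np.pi/2))
robot.sleep(.2);f=robot.grab_frame('wrist');pickle.dump(f,open('f4.pkl','wb'));save(f,'pics/home.png');print(robot.sense()['joint_pos'],robot.sense()['t'])
X=cloud(f);Q=(X-LOCK)@RL
k=(np.hypot(Q[...,0],Q[...,1])<.035)&(Q[...,2]>.056)&(Q[...,2]<.15);K=Q[k];print('bow top',k.sum(),np.percentile(K[:,2],[50,90,99]),cv2.minAreaRect((K[K[:,2]>.1][:,:2]*1000).astype(np.float32)))
im=f['image'].astype(int)
g=(abs(Q[...,2]-.041)<.008)&(im.sum(-1)<200)&(Q[...,1]<-.12)&(Q[...,1]>-.25)&(abs(Q[...,0])<.08)
if g.sum()>20: print('grip',g.sum(),cv2.minAreaRect((Q[g][:,:2]*1000).astype(np.float32)))
E
```

```text
0.6 [array([384.1268, 261.8375]), array([383.6754, 254.2683]), array([383.2189, 246.6147])]
0.75 [array([372.5813, 270.7995]), array([372.0647, 263.2633]), array([371.5423, 255.6429])]
0.9 [array([359.5712, 278.2589]), array([358.9813, 270.7513]), array([358.3848, 263.1598])]
True [-0.0002 -0.001   0.0814] [-0.8138 -1.551   9.0423] [-0.355   0.6335 -0.0292] 23.775
[ 0.0005 -0.0001  0.081 ] [-0.0682  0.3093  0.1609] [-0.06    0.4892  0.0197] 24.15
[ 0.5682 -0.1755 -0.6559  2.1149  0.0542  0.7571 -0.3802] 26.3333
bow top 1461 [0.1064 0.1086 0.1095] ((-12.686664581298828, -2.4386959075927734), (13.591327667236328, 43.77466583251953), 10.310287475585938)
grip 690 ((24.76280975341797, -172.92539978027344), (56.570762634277344, 20.986330032348633), 89.92244720458984)
```

View pics/home.png

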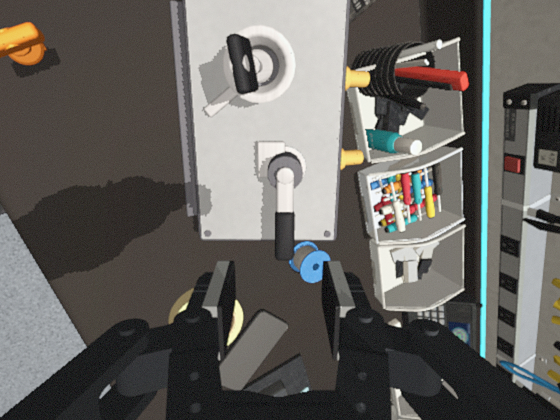

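The key stands in the lock with its bow top 109 mm above the face, so it is fully home. The tongue end at (210,108) points down-slope and clear. The lever grip is at (285,235) at angle 0. The reel at (312,262) sits well below the finger path. Now I'll push the lever round.

```bash
python3 - <<'E'
from plant import robot
from h import *
np.set_printoptions(precision=4,suppress=True)
def pose(a,off,h=.033,r=.066):
    return L(.025-r*np.sin(a)+off*np.cos(a), -.105-r*np.cos(a)-off*np.sin(a), h), tool(np.pi-a)
robot.grip(0)
robot.goto(*pose(0,.036,.15)); p,o=pose(0,.036)
c=robot.move_straight(p,vel=.1,contact_N=8); print(c,*hq(robot))
F0=hq(robot)[1]
if not c:
  for a in np.r_[np.arange(0,1.5,.15),1.5,1.56,1.62]:
    p,o=pose(a,.022)
    c=robot.move_straight(p,vel=.07,attitude=o,contact_N=20)
    q,F,T,t=hq(robot); print(a.round(2),c,q,F-F0,t)
    if c: break
E
```

```text
False [ 0.0614 -0.1709  0.0335] [-0.5713 -0.0505 -0.3612] [-0.0527  0.4343  0.0268] 29.4833
0.0 False [ 0.0468 -0.171   0.0333] [0.5667 0.2909 0.4182] 29.8333
0.15 False [ 0.037  -0.1734  0.0331] [ 0.7391 -0.2507  0.1794] 30.1333
0.3 False [ 0.0266 -0.1745  0.033 ] [ 1.4017  0.6337 -0.201 ] 30.4333
0.45 False [ 0.0162 -0.1739  0.033 ] [0.3678 0.2593 0.88  ] 30.7667
0.6 False [ 0.0059 -0.172   0.0329] [ 0.3588 -0.1461  1.1606] 31.125
0.75 False [-0.0039 -0.1683  0.033 ] [0.199  0.1665 0.6416] 31.4833
0.9 False [-0.013  -0.1632  0.033 ] [0.6937 0.245  0.0116] 31.8333
1.05 False [-0.0212 -0.1569  0.033 ] [1.0037 0.3841 0.2946] 32.175
1.2 False [-0.0285 -0.1494  0.033 ] [ 0.4047 -0.1016  0.605 ] 32.5083
1.35 False [-0.0346 -0.1409  0.033 ] [ 0.4215 -0.3917  1.1445] 32.8333
1.5 False [-0.0393 -0.1316  0.033 ] [ 0.801  -1.2263  1.1234] 33.15
1.56 False [-0.0408 -0.1281  0.033 ] [ 0.6112 -2.0049 -0.0138] 33.4
1.62 False [-0.0418 -0.1265  0.033 ] [ 2.0448 -6.4274  2.5379] 33.65
```

```bash
python3 - <<'E'
from plant import robot
from h import *
np.set_printoptions(precision=4,suppress=True)
q=hq(robot)[0]
c=robot.move_straight(L(q[0],q[1]+.008,q[2]),vel=.02,contact_N=12); print(c,*hq(robot)[:2])
q=hq(robot)[0]
robot.move_straight(L(q[0],q[1]-.02,q[2]),vel=.08)
robot.move_straight(L(q[0],q[1]-.02,.17),vel=.15)
robot.goto(L(.02,-.10,.27),tool(np.pi/2))
robot.sleep(.2);f=robot.grab_frame('wrist');save(f,'pics/end.png')
X=cloud(f);Q=(X-LOCK)@RL;im=f['image'].astype(int)
g=(abs(Q[...,2]-.041)<.008)&(im.sum(-1)<200)&(np.hypot(Q[...,0]-.025,Q[...,1]+.105)>.035)&(np.hypot(Q[...,0]-.025,Q[...,1]+.105)<.11)
print('grip',g.sum(),cv2.minAreaRect((Q[g][:,:2]*1000).astype(np.float32)))
c=Q[g].mean(0);print('angle',np.arctan2(-(c[0]-.025),-(c[1]+.105)))
k=(np.hypot(Q[...,0],Q[...,1])<.035)&(Q[...,2]>.056)&(Q[...,2]<.15);print('bow top',np.percentile(Q[k][:,2],[90,99]),robot.sense()['t'])
E
```

```text
True [-0.0423 -0.1269  0.0327] [ 0.8952 -1.0551  0.5326]
grip 876 ((-44.48211669921875, -103.50985717773438), (57.128726959228516, 20.23711585998535), 1.2736785411834717)
angle 1.593271713362653
bow top [0.1087 0.1097] 36.25
```

View pics/end.png

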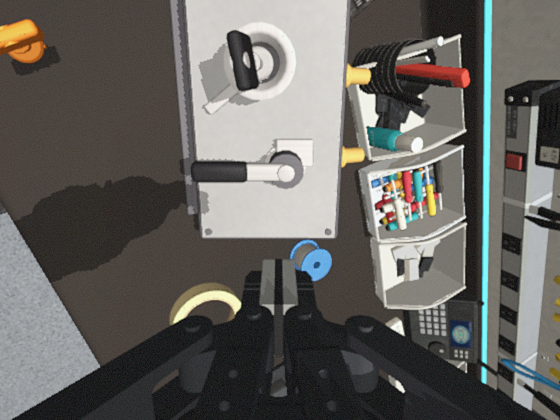

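The lever grip at (220,171) points straight down-slope, at about 1.57–1.59 rad. The key is home, the tongue is clear and the robot touches nothing, so I'll hand in.

```bash
python3 -c "
from plant import robot
print(robot.close_job())"
```

```text
the job is handed in; nothing more can be done
None
```

I handed the job in at about 36 s of the 72 s allowed, with no verdict returned: by my measurements the key is fully home, the lock is at its stop with the tongue clear, and the lever is at its end stop (about 1.59 rad from the camera).

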